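Put up the filter unit on the suction flask

ROBOT

A 7-joint arm with a two-finger parallel gripper is mounted at the origin on the work surface. World frame = base frame: x ahead of the robot, y to its left, z up, the work surface at z = 0. Lengths are in m, angles in rad, forces in N, time in s.
With the tool pointing down it reaches from about 0.425 to 0.875 m from the base axis. Payload 8.4 kg.
Tool frame: the origin (TCP) lies at the centre of the arm's flange, where the gripper is bolted on; the fingertips stand 173 mm ahead of it and the grasp point (between the pads) lies 155 mm ahead of it (ctrl.tcp_to_tips is the distance from the TCP to the fingertips, in m); z points along the fingers, y is the line along which they close (so a half turn about z gives the same grasp; the last joint's range is limited). The gripper opens to 85 mm and grips with 20 to 120 N. Pads are 22 mm wide; open, the fingers measure 114 mm over their backs; the gripper's body (76 mm by 85 mm) begins 54 mm behind the grasp point. The pads swing forward as they close: fully open they stand 13 mm farther back than shut.
Start: joints at [-1.436, 0.333, 0.04, 1.465, -0.013, 1.343, -0.059], TCP at [0.151, 0.632, 0.405] pointing down, gripper open.
Joint ranges: [-2.58, 2.58], [-0.38, 2.09], [-1.3, 1.39], [0.25, 2.4], [-1.5, 4.64], [0.08, 2.09], [-2.65, 2.65]. Speed limits (rad/s): [2.22, 2.22, 2.79, 2.79, 3.14, 3.14, 3.14].

INTERFACE

Orientations are given as a unit quaternion [w, x, y, z].
In Python, from workcell import ctrl, eyes, job gives the robot as it stands.
- The arm moves only by the tool send_rows, never from a script. Its argument "moves" is a list that holds one entry, the list of rows, each a list of 4 numbers: the shift along the tool's x, y, z in mm, then the turn about the tool's z in rad. In form: [[[tx, ty, tz, twist], ...]]. A call has 1 to 5 rows; each row shifts and turns the commanded pose from where the row before left it, along the tool's axes as they then stand; what a row does not reach is not made up. A row lasts 1/12 s, in which the tool goes at most 41.7 mm and 7.16 degrees, less where a joint would pass 70% of its speed; a pose out of reach is approached as far as the arm can. A call with a gripper value outside its range is refused whole. "jaw" is the opening, from -1 (shut) to 1 (fully open), set as the call begins (left out, the last holds). The fingers move at their own pace and stop on an object; the grip force is fixed at half the most. Time passes only in rows, so rows that do not move let the fingers close. It gives the time, the measured TCP pose, the force, the opening and the grip force at its end, in the units of the state.
- ctrl.get_obs(): the state, without advancing time (a new reading comes with each control period).
- eyes.camera(name): name is "side" or "top"; returns a dict with "pixels" (400x640x3 uint8, blue, green, red), "K" (3x3 intrinsics, pixels), "dist_coeffs" ([k1, k2, p1, p2, k3] as OpenCV has them; the pictures are not rectified), "R" (3x3) and "t" (3): a world point X has camera coordinates R X + t. Camera axes: x right, y down, z forward; pixel columns grow to the right and rows downward; lengths in m; the calibration is good to about 2 mm. A picture is of the moment at which its call begins. There is no depth.
- job.job_done(): hands the job in; it is judged then, once.
Trained networks look in a picture, given as the dict that the camera call returned (one of the last four; its "shot" number tells which), for a name from the list of things; names that differ only in an ending like _2 or _b are one class to them, and where a whole thing is asked for, a point or a joint stands for the part that bears it (a point fixed in the world has none). Each returns a list of dicts, best first, with "confidence" (0 to 1); they miss things now and then, are a little off and sometimes report something else, mostly with a low value. They report only what shows in the picture. A call takes as long as a camera call. They do not tell look-alikes from the thing itself.
- eyes.trace(query, picture): "region" (400x640 bool, what is visible of it) and "centre" ([column, row] in pixels, amid what is visible of it).
The state is a dict: "time": time; "qpos": joint angles; "joint_vel": joint speeds; "tau": joint torques, N m; "tool_pos": TCP position; "tcp_rot": TCP orientation; "wrist_force": force on the tool from outside, world axes, zero at the start; "moment": the same for the moment, N m; "width": finger opening in m; "grasp_force": force on a finger pad.
Only numpy, scipy, OpenCV 4.12 (cv2) and the standard library are available. Lean on these libraries where they do the work, as an engineer would, in place of code of your own. Each camera call takes 0.05 s, during which the arm holds its last target. There are 200 camera calls.

TASK

Put up the filter unit on the suction flask: break its seized glass stopper free with a twist of about an eighth of a turn while it still sits in the neck, then draw it straight out and set it down in the Petri dish. Then build upwards, each part fully home, upright and released before the next: the filter head in the flask's neck, the funnel over the seat of the head, the cover on the funnel. Set every part down, never drop it, and leave the bottle, the slide box and the pencil alone.

Things in the scene. Friction and masses are not known exactly. Their poses are not given: they have to be found in the camera images.
- flask: Conical suction flask, clear glass, frosted white neck, black ring round the shoulder; fixed. Foot 84 mm across, 130 mm high; neck 42 mm outside, bore 31 mm. A side arm points along its +y, 62 mm out from the axis, 104 mm up. Origin: centre of the foot on the bench, z up; the neck's rim is 130 mm above. Holds the stopper at the start; then takes the head.
- stopper: Green and frosted glass stopper in the neck. Origin: on its axis, on the neck's rim, under its 6 mm collar (37 mm wide). Flat disc grip on top: 29 mm along its x (= flask's x within 5 deg), 9 mm thick along y, top 34 mm over the origin: pinch the flat faces. Flat-ended taper 30 mm below. Seized: lifts 2 to 4 mm only, until turned 30 deg either way; then loose. 50 g.
- head: Stainless filter head, white frit on top, hanging in the small beaker by its flange. Origin: on its axis, underside of the flange (at the start on the beaker's rim, 60 mm up), z up. Flange 56 mm across, 8 mm thick: grip its edge. On it a bevelled seat 41 mm across, 6 mm high. Below, a white taper 29 mm across and a drip tube, down to 40 mm. Home: flange on the neck's rim. 180 g.
- beaker: small glass beaker, 42 mm across and 60 mm high, fixed to the bench, in which the filter head hangs at the start. Origin: centre of its underside.
- funnel: Stainless funnel: straight tube open at both ends, standing upright on the bench. 80 mm high, barrel 50 mm outside, 44 mm inside, lowest 8 mm a collar 56 mm across. Origin: centre of its lower end, z up. Goes over the seat of the head, collar on the flange (origin then 8 mm above the head's origin). 160 g.
- cover: Stainless cover, black knob up, lying on the bench. Origin: centre of its underside, z up. A spigot 40 mm across, 6 mm deep; then the plate, 55 mm across, 6 to 10 mm above the origin; then the round knob, 18 mm thick, 10 to 34 mm above it. The spigot goes into the funnel's mouth, plate on the rim (origin then 74 mm above the funnel's origin). 70 g.
- dish: round glass Petri dish without lid, 100 mm across, 18 mm high, fixed to the bench, inner floor 4 mm up and 94 mm across. Origin: centre of its underside. Place for the stopper.
- bottle: amber glass reagent bottle with white cap, 58 mm across, 115 mm high, loose. Origin: centre of its underside. Leave it alone.
- slide_box: flat blue plastic box for microscope slides, 85 x 100 x 34 mm, loose. Origin: centre of its underside. Leave it alone.
- pencil: black pencil, 165 mm long along its own x, 8 mm thick, lying loose. Origin: its middle, at its underside. Leave it alone.
There are look-alikes about, which are no part of the job. Several things look just like the flask: the one meant starts farthest to the robot's left.

How it is judged:
By the outcome, as a careful person would: the job done as asked, in the order asked, and still so for the second after the job is handed in, with the robot touching nothing.
It also fails if it takes over 109 s, if anything falls off the work surface, if the arm or the gripper's body presses on something with over 40 N, if the wrist force passes 120 N, or if a joint passes its speed limit or range.

## Working session

There is one attempt and no reset: what is moved stays moved. The work goes in short steps, Python scripts to look and compute and a tool call to move; the robot and the scene stay as the last step left them, time stands still between calls to the robot, and variables do not carry over. Pictures are saved under pics/ and viewed, at most 14 in all, crops included, and the job is handed in when it is done.

Besides the shell and the picture viewer there is one more tool, called by a JSON object that holds its "api" and its "payload", one argument or row to a line. send_rows: Moves the arm, as the interface text tells. Its arguments: {"type":"object","properties":{"moves":{"type":"array","items":{"type":"array","items":{"type":"array","items":{"type":"number"}}}},"jaw":{"type":"number"}},"required":["moves"]}

```bash
mkdir -p pics; ls
cat > h.py <<'E'
import numpy as np, cv2, sys
from workcell import ctrl, eyes, job
def shot(n, f=None):
    c=eyes.camera(n)
    if f: cv2.imwrite('pics/'+f,c['pixels'])
    return c
def ray(c,uv):
    p=cv2.undistortPoints(np.array([[uv]],float),np.array(c['K']),np.array(c['dist_coeffs']))[0,0]
    R=np.array(c['R']);t=np.array(c['t']).ravel()
    return -R.T@t, R.T@np.array([p[0],p[1],1.])
def atz(c,uv,z):
    o,d=ray(c,uv); return o+d*(z-o[2])/d[2]
def proj(c,X):
    R=np.array(c['R']);t=np.array(c['t'],float).ravel()
    return cv2.projectPoints(np.array(X,float).reshape(-1,1,3),cv2.Rodrigues(R)[0],t,np.array(c['K']),np.array(c['dist_coeffs']))[0][:,0]
E
python3 - <<'E'
from h import *
o=ctrl.get_obs(); print({k:np.round(v,3) for k,v in o.items()}, ctrl.tcp_to_tips)
for n in('side','top'):
    c=shot(n,n+'0.png'); print(n,c['K'],'C',ray(c,(320,200)))
    for q in 'flask stopper head beaker funnel cover dish bottle slide_box pencil'.split():
        for r in eyes.trace(q,c)[:5]:
            ys,xs=np.where(r['region']); print(q,round(r['confidence'],2),np.round(r['centre']),(xs.min(),xs.max(),ys.min(),ys.max()) if len(xs) else None, np.round(atz(c,r['centre'],0.0),3))
E
```

```text
pics
{'time': np.float64(0.0), 'qpos': array([-1.436,  0.334,  0.04 ,  1.466, -0.013,  1.343, -0.058]), 'joint_vel': array([ 0.003, -0.001, -0.   ,  0.   ,  0.   , -0.001, -0.001]), 'tau': array([ 1.0000e-03, -6.5854e+01,  1.3660e+00, -4.0555e+01,  1.7000e-02,
        1.3000e-02, -0.0000e+00]), 'tool_pos': array([0.151, 0.632, 0.404]), 'tcp_rot': array([-0.   ,  0.117,  0.993, -0.001]), 'wrist_force': array([-0.505, -0.161, -0.355]), 'moment': array([ 0.045, -0.001, -0.017]), 'grasp_force': np.float64(0.0), 'width': np.float64(0.085)} 0.1734
side [[446.61766796   0.         318.7581894 ]
 [  0.         446.61766796 195.61793672]
 [  0.           0.           1.        ]] C (array([ 0.44934884, -0.83483378,  1.0938387 ]), array([ 0.09892781,  0.60652137, -0.78895444]))
flask 0.78 [240. 279.] (np.int64(225), np.int64(258), np.int64(248), np.int64(300)) [ 0.33  -0.232  0.   ]
flask 0.68 [336. 349.] (np.int64(320), np.int64(357), np.int64(318), np.int64(374)) [ 0.555 -0.459  0.   ]
flask 0.65 [339. 221.] (np.int64(325), np.int64(355), np.int64(192), np.int64(240)) [ 0.63  -0.082  0.   ]

[... 1981 characters left out ...]
t64(402), np.int64(235), np.int64(252)) [ 0.493 -0.299  0.   ]
funnel 0.7 [257. 213.] (np.int64(249), np.int64(267), np.int64(203), np.int64(222)) [0.585 0.14  0.   ]
cover 0.58 [306. 252.] (np.int64(296), np.int64(312), np.int64(243), np.int64(259)) [ 0.46  -0.022  0.   ]
dish 0.73 [210. 246.] (np.int64(195), np.int64(227), np.int64(229), np.int64(260)) [0.474 0.284 0.   ]
bottle 0.64 [185. 189.] (np.int64(174), np.int64(197), np.int64(179), np.int64(200)) [0.657 0.379 0.   ]
slide_box 0.81 [304. 153.] (np.int64(288), np.int64(320), np.int64(138), np.int64(165)) [ 0.79  -0.006  0.   ]
pencil 0.58 [428. 198.] (np.int64(398), np.int64(430), np.int64(186), np.int64(194)) [ 0.646 -0.415  0.   ]
```

View pics/side0.png

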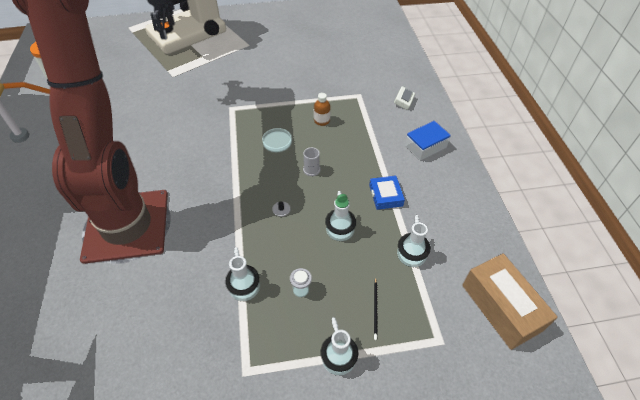

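View pics/top0.png

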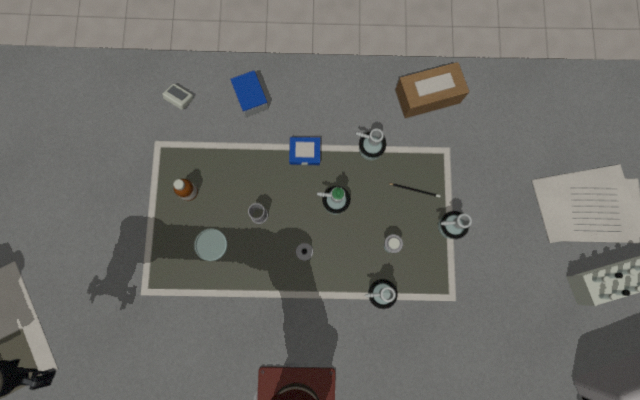

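Flask look-alikes in the top view are at (336,199), (372,143), (455,222) and (382,293). The robot's left (+y) is image-left, so (336,199) is the flask meant; it also holds the green stopper. Next I fit the poses and check them in one enlarged montage.

```bash
cat >> h.py <<'E'
from scipy.optimize import minimize
# profiles: list of (z_low,z_high,r_low,r_high)
P=dict(head=[(0,.008,.028,.028),(.008,.014,.0225,.0205)],
 beaker=[(0,.06,.021,.021)],
 funnel=[(0,.008,.028,.028),(.008,.08,.025,.025)],
 cover=[(0,.006,.02,.02),(.006,.010,.0275,.0275),(.010,.034,.009,.009)],
 dish=[(0,.018,.05,.05)], ring=[(0,.0,.042,.042)],neck=[(.13,.13,.021,.021),(.13,.13,.0155,.0155)],
 stopper=[(0,.006,.0185,.0185),(.006,.034,.0145,.0145)])
A=np.linspace(0,2*np.pi,40)
def hulls(c,name,xyz,yaw=0):
    out=[]
    for zl,zh,rl,rh in P[name]:
        sy=.0045/.0145 if (name=='stopper' and zl>0) else 1
        pts=[]
        for z,r in((zl,rl),(zh,rh)):
            a=r*np.cos(A);b=r*np.sin(A)*sy
            pts.append(np.c_[a*np.cos(yaw)-b*np.sin(yaw)+xyz[0],a*np.sin(yaw)+b*np.cos(yaw)+xyz[1],0*A+z+xyz[2]])
        out.append(cv2.convexHull(proj(c,np.vstack(pts)).astype(np.float32))[:,0])
    return out
def soft(c,name,xyz,box,yaw=0,s=8):
    x0,x1,y0,y1=box; m=np.zeros(((y1-y0)*s,(x1-x0)*s),np.uint8)
    for h in hulls(c,name,xyz,yaw): cv2.fillConvexPoly(m,np.round((h+.5-[x0,y0])*s).astype(np.int32),1)
    return cv2.resize(m.astype(np.float32),(x1-x0,y1-y0),interpolation=cv2.INTER_AREA)
def fit(obs,name,x0,z,yaw=0):
    """obs: list of (cam, region)"""
    L=[]
    for c,r in obs:
        ys,xs=np.where(r); L.append((c,r,(xs.min()-15,xs.max()+16,ys.min()-15,ys.max()+16)))
    def cost(p):
        return sum(np.abs(soft(c,name,(p[0],p[1],z),b,yaw)-np.pad(r,60)[b[2]+60:b[3]+60,b[0]+60:b[1]+60]).sum()/r.sum() for c,r,b in L)
    s=minimize(cost,x0,method='Nelder-Mead',options=dict(initial_simplex=np.array([x0,np.add(x0,[.012,0]),np.add(x0,[0,.012])]),xatol=1e-4))
    return s.x,s.fun
def near(c,q,X,tol=25):
    u=proj(c,[X])[0]; l=[r for r in eyes.trace(q,c) if np.hypot(*(np.array(r['centre'])-u))<tol]
    return l[0]['region'] if l else None
def crop(c,u,w,h,s,draws):
    x0,y0=int(u[0]-w/2),int(u[1]-h/2)
    im=cv2.resize(c['pixels'][max(y0,0):y0+h,max(x0,0):x0+w],(w*s,h*s),interpolation=cv2.INTER_CUBIC)
    for k,hs in enumerate(draws):
        for p in hs: cv2.polylines(im,[np.round((p+.5-[x0,y0])*s).astype(np.int32)],True,[(0,0,255),(0,255,255),(255,0,255)][k%3],1)
    return im
E
python3 - <<'E'
from h import *
cs=[shot('side'),shot('top')]
I=dict(head=((.51,-.27),.06),funnel=((.57,.14),0),cover=((.455,-.022),0),dish=((.472,.283),0),stopper=((.6,-.1),.13))
pos={}
for n,(x,z) in I.items():
    obs=[(c,near(c,n,(x[0],x[1],z+.02))) for c in cs]
    each=[]
    for o in obs:
        if o[1] is not None: each.append(np.round(fit([o],n,x,z)[0],4))
    ob=[o for o in obs if o[1] is not None]
    if ob: pos[n]=fit(ob,n,x,z)
    else: pos[n]=(np.array(x),9)
    print(n,np.round(pos[n][0],4),pos[n][1],each)
rows=[]
for c in cs:
    r=[]
    for n in('stopper','head','funnel','cover'):
        p=(*pos[n][0],I[n][1]); d=[hulls(c,n,p)]
        if n=='stopper': d+=[hulls(c,'ring',(p[0],p[1],0)),hulls(c,'neck',(p[0],p[1],0))]
        if n=='head': d+=[hulls(c,'beaker',(p[0],p[1],0))]
        r.append(crop(c,proj(c,[(p[0],p[1],p[2]+(.02 if n!='stopper' else -.05))])[0],40,60,5,d))
    rows.append(np.hstack(r))
cv2.imwrite('pics/m1.png',np.vstack(rows))
E
```

```text
head [ 0.4885 -0.2861] 0.15426376440460948 [array([ 0.4894, -0.287 ]), array([ 0.4875, -0.2857])]
funnel [0.5767 0.1367] 0.44599260813672115 [array([0.5765, 0.138 ]), array([0.5775, 0.1361])]
cover [ 0.4621 -0.0131] 0.17281976744186045 [array([ 0.4622, -0.0128]), array([ 0.4621, -0.0135])]
dish [0.4772 0.2828] 0.10829989942002158 [array([0.476 , 0.2848]), array([0.4781, 0.2816])]
stopper [ 0.6251 -0.1114] 0.4406310461580984 [array([ 0.6255, -0.1128]), array([ 0.6247, -0.1115])]
```

View pics/m1.png

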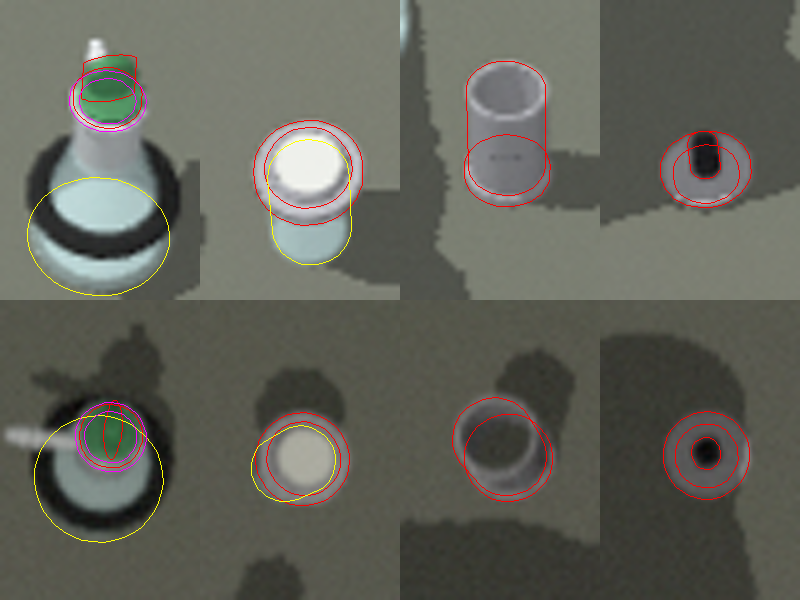

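The montage shows the fitted outlines lying on the head, funnel and cover in both views. The stopper sits in the neck of the chosen flask (top crop, collar near (112,435), side arm tip near (8,435)), which confirms the flask. Next: the flask yaw from its arm tip, and the first move.

```bash
cat >> h.py <<'E'
def axes():
    o=ctrl.get_obs(); w,x,y,z=o['tcp_rot']; 
    from scipy.spatial.transform import Rotation as Ro
    return np.array(o['tool_pos']),Ro.from_quat([x,y,z,w]).as_matrix(),o
def plan(target,yang=None):
    """target TCP xyz; yang: wanted angle (deg) of tool y in world, mod 180. prints tool-frame deltas(mm) in the present axes, twist"""
    p,R,o=axes(); d=R.T@(np.array(target)-p)*1000
    ya=np.degrees(np.arctan2(R[1,1],R[0,1])); t=None
    if yang is not None:
        e=(yang-ya+90)%180-90; t=-np.radians(e)
    print('pos',np.round(p,4),'yang',round(ya,2),'delta tool mm',np.round(d,1),'twist',t and round(t,3),'rowsmin',np.linalg.norm(d)/41.7,'tilt',np.round(R[:,2],4),'q7',round(o['qpos'][6],2),'w',round(float(o['width']),4),'f',np.round(o['wrist_force'],1),'t',round(float(o['time']),2))
E
python3 - <<'E'
from h import *
cs=[shot('side'),shot('top')]
p=np.array([.6251,-.1114,.13])
for c,(u,v) in zip(cs,[(95,42),(8,135)]):
    ctr=proj(c,[p-[0,0,.05]])[0]; x0,y0=int(ctr[0]-20),int(ctr[1]-30)
    m=np.array([x0+u/5-.5,y0+v/5-.5]); w=atz(c,m,.106); print(w-p, 'yaw',np.degrees(np.arctan2(-(w-p)[0],(w-p)[1])))
plan([.6251,-.1114,.36],90)
E
```

```text
[ 0.0053273   0.06047017 -0.024     ] yaw -5.0346441185968915
[ 0.00484474  0.0603803  -0.024     ] yaw -4.5874151132079755
pos [0.1506 0.6323 0.4047] yang 76.61 delta tool mm [-633.9 -613.5   44.7] twist -0.234 rowsmin 21.183111659915017 tilt [-0. -0. -1.] q7 -0.06 w 0.0854 f [ 0.5 -1.  -0.4] t 1.8
```

{"api": "send_rows", "payload": {
  "moves": [
    [[-27,-26,0,0],[-27,-26,0,0],[-27,-26,0,0],[-27,-26,0,0],[-27,-26,0,0]]
  ],
  "jaw": 0.0
}}

```text
time: 2.22
tool_pos: [0.2525, 0.4729, 0.4048]
tcp_rot: [-0.0, 0.117, 0.993, 0.0]
wrist_force: [0.9, -0.3, 0.1]
width: 0.0428
grasp_force: 0.0
```

{"api": "send_rows", "payload": {
  "moves": [
    [[-27,-26,0,0],[-27,-26,0,0],[-27,-26,0,0],[-27,-26,0,0],[-27,-26,0,0]]
  ]
}}

```text
time: 2.63
tool_pos: [0.3537, 0.315, 0.405]
tcp_rot: [0.0, 0.117, 0.993, 0.0]
wrist_force: [1.1, 0.2, 0.9]
width: 0.0427
grasp_force: 0.0
```

{"api": "send_rows", "payload": {
  "moves": [
    [[-27,-26,0,0],[-27,-26,0,0],[-27,-26,0,0],[-27,-26,0,0],[-27,-26,0,0]]
  ]
}}

```text
time: 3.05
tool_pos: [0.4548, 0.1572, 0.4051]
tcp_rot: [0.0, 0.117, 0.993, 0.0]
wrist_force: [1.1, 1.3, -0.8]
width: 0.0431
grasp_force: 0.0
```

{"api": "send_rows", "payload": {
  "moves": [
    [[-27,-26,0,0],[-27,-26,0,0],[-27,-26,0,0],[-27,-26,0,0],[0,0,0,0]]
  ]
}}

```text
time: 3.47
tool_pos: [0.5373, 0.0258, 0.4053]
tcp_rot: [0.001, 0.121, 0.993, -0.001]
wrist_force: [-1.5, -0.4, 0.8]
width: 0.0427
grasp_force: 0.0
```

```bash
python3 -c "
from h import *
plan([.6251,-.1114,.36],85.2)"
```

```text
pos [0.5373 0.0258 0.4053] yang 76.13 delta tool mm [-118.  -112.1   45.9] twist -0.158 rowsmin 4.055041020412539 tilt [ 0.0024 -0.0029 -1.    ] q7 1.26 w 0.0427 f [-1.5 -0.4  0.8] t 3.47
```

{"api": "send_rows", "payload": {
  "moves": [
    [[-24,-22,9,0],[-24,-22,9,0],[-24,-23,9,0],[-24,-23,9,0],[-22,-22,9,0]]
  ]
}}

```text
time: 3.88
tool_pos: [0.6249, -0.1047, 0.3593]
tcp_rot: [0.0, 0.116, 0.993, -0.0]
wrist_force: [1.0, 0.6, 0.1]
width: 0.0426
grasp_force: 0.0
```

{"api": "send_rows", "payload": {
  "moves": [
    [[0,0,0,-0.08],[0,0,0,-0.08],[0,0,0,0],[0,0,0,0]]
  ]
}}

```text
time: 4.22
tool_pos: [0.624, -0.1033, 0.3597]
tcp_rot: [-0.0, 0.038, 0.999, 0.0]
wrist_force: [-0.6, 0.4, 0.0]
width: 0.0428
grasp_force: 0.0
```

```bash
python3 -c "
from h import *
plan([.6251,-.1114,.3115],85.2)"
```

```text
pos [ 0.624  -0.1033  0.3597] yang 85.64 delta tool mm [-1.7 -8.  48.2] twist 0.008 rowsmin 1.1727929421502432 tilt [-0.e+00  2.e-04 -1.e+00] q7 1.79 w 0.0428 f [-0.6  0.4  0. ] t 4.22
```

{"api": "send_rows", "payload": {
  "moves": [
    [[-1.7,-8,0,0.008],[0,0,24,0],[0,0,24.2,0],[0,0,0,0],[0,0,0,0]]
  ]
}}

```text
time: 4.63
tool_pos: [0.6248, -0.1114, 0.3111]
tcp_rot: [-0.001, 0.041, 0.999, -0.0]
wrist_force: [0.2, -0.4, 0.1]
width: 0.043
grasp_force: 0.0
```

```bash
python3 -c "
from h import *
plan([.6251,-.1114,.3115],85.2)
cs=[shot('side'),shot('top')]
cv2.imwrite('pics/g1.png',np.hstack([crop(c,proj(c,[(.625,-.111,.15)])[0],80,100,5,[]) for c in cs]))"
```

```text
pos [ 0.6248 -0.1114  0.3111] yang 85.25 delta tool mm [-0.3  0.  -0.4] twist 0.001 rowsmin 0.011833013910489115 tilt [-0.0021 -0.     -1.    ] q7 1.82 w 0.043 f [ 0.2 -0.4  0.1] t 4.63
```

View pics/g1.png

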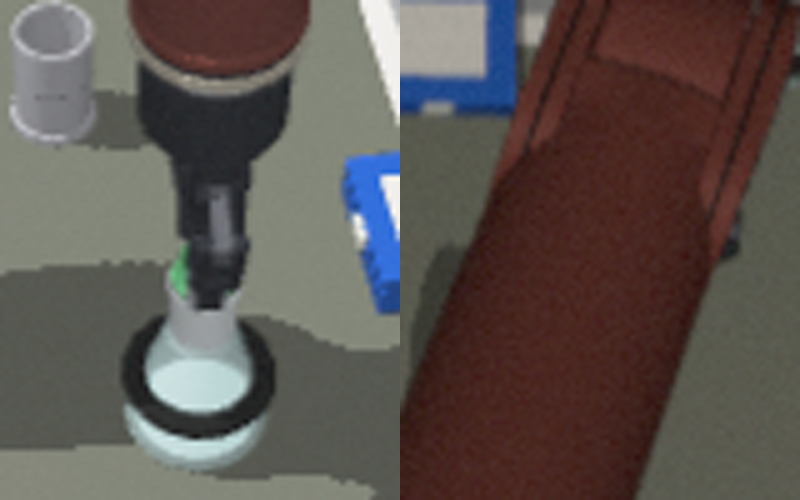

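The side crop shows the near finger at about (212,280), in front of the stopper and centred on the neck. The top view is blocked by the arm. Closing.

{"api": "send_rows", "payload": {
  "moves": [
    [[0,0,0,0],[0,0,0,0],[0,0,0,0],[0,0,0,0],[0,0,0,0]]
  ],
  "jaw": -1
}}

```text
time: 5.15
tool_pos: [0.6254, -0.1116, 0.3125]
tcp_rot: [0.001, 0.041, 0.999, 0.0]
wrist_force: [-1.0, 0.5, 6.8]
width: 0.0075
grasp_force: 61.1
```

{"api": "send_rows", "payload": {
  "moves": [
    [[0,0,0,0],[0,0,0,0],[0,0,0,0]]
  ]
}}

```text
time: 5.4
tool_pos: [0.6254, -0.1115, 0.3125]
tcp_rot: [0.001, 0.041, 0.999, 0.0]
wrist_force: [-0.9, 0.4, 6.6]
width: 0.0079
grasp_force: 61.1
```

{"api": "send_rows", "payload": {
  "moves": [
    [[0,0,-0.5,0.08],[0,0,0,0.08],[0,0,0,0.08],[0,0,0,0.08],[0,0,0,0.08]]
  ]
}}

```text
time: 5.82
tool_pos: [0.6254, -0.1116, 0.3126]
tcp_rot: [0.001, 0.241, 0.971, 0.0]
wrist_force: [-0.7, 0.7, 3.8]
width: 0.008
grasp_force: 60.9
```

{"api": "send_rows", "payload": {
  "moves": [
    [[0,0,0,0.08],[0,0,0,0.08],[0,0,0,0.08],[0,0,0,0.08],[0,0,0,0.06]]
  ]
}}

```text
time: 6.23
tool_pos: [0.6254, -0.1116, 0.3126]
tcp_rot: [0.001, 0.42, 0.908, 0.0]
wrist_force: [0.2, 0.2, 2.9]
width: 0.0078
grasp_force: 60.8
```

{"api": "send_rows", "payload": {
  "moves": [
    [[0,0,0,0],[0,0,0,0]]
  ]
}}

```text
time: 6.4
tool_pos: [0.6254, -0.1115, 0.3125]
tcp_rot: [0.001, 0.417, 0.909, 0.0]
wrist_force: [0.2, -0.3, 4.9]
width: 0.0076
grasp_force: 61.0
```

```bash
python3 -c "
from h import *
plan([.6251,-.1114,.3115],40.2)
cs=[shot('side')]
cv2.imwrite('pics/g2.png',np.hstack([crop(c,proj(c,[(.625,-.111,.15)])[0],60,60,7,[]) for c in cs]))"
```

```text
pos [ 0.6254 -0.1115  0.3125] yang 40.73 delta tool mm [ 0.3 -0.1  1. ] twist 0.009 rowsmin 0.026149274331840812 tilt [ 1.e-03 -3.e-04 -1.e+00] q7 1.11 w 0.0076 f [ 0.2 -0.3  4.9] t 6.4
```

View pics/g2.png

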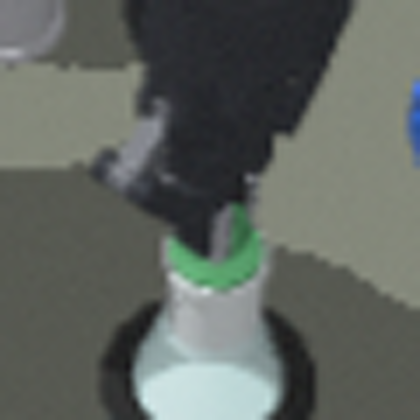

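The stopper's green collar (215,262) is still seated in the neck and the fingers have turned with the disc. Drawing it up gently to see whether it is loose.

{"api": "send_rows", "payload": {
  "moves": [
    [[0,0,-3,0],[0,0,-3,0],[0,0,-3,0],[0,0,-3,0],[0,0,0,0]]
  ]
}}

```text
time: 6.87
tool_pos: [0.625, -0.112, 0.3248]
tcp_rot: [0.0, 0.418, 0.909, -0.0]
wrist_force: [0.5, -1.2, -0.6]
width: 0.0076
grasp_force: 60.3
```

{"api": "send_rows", "payload": {
  "moves": [
    [[0,0,-10,0],[0,0,-12,0],[0,0,-14,0],[0,0,-16,0],[0,0,0,0]]
  ]
}}

```text
time: 7.28
tool_pos: [0.6258, -0.1123, 0.3805]
tcp_rot: [0.002, 0.418, 0.909, 0.001]
wrist_force: [0.3, -0.3, 0.1]
width: 0.0081
grasp_force: 60.3
```

```bash
python3 -c "
from h import *
plan([.4772,.2828,.3750])"
```

```text
pos [ 0.6258 -0.1123  0.3805] yang 40.61 delta tool mm [396.7 144.3   4.6] twist None rowsmin 10.123283447335508 tilt [ 5.3e-03 -4.0e-04 -1.0e+00] q7 1.07 w 0.0081 f [ 0.3 -0.3  0.1] t 7.28
```

{"api": "send_rows", "payload": {
  "moves": [
    [[20,7,0,0],[28,10,0,0],[28,10,0,0],[28,10,0,0],[28,10,0,0]]
  ]
}}

```text
time: 7.7
tool_pos: [0.5742, 0.0202, 0.3765]
tcp_rot: [0.0, 0.418, 0.909, 0.0]
wrist_force: [0.2, 0.0, -0.6]
width: 0.0077
grasp_force: 60.3
```

{"api": "send_rows", "payload": {
  "moves": [
    [[28,10,0,0],[28,10,0,0],[28,10,0,0],[28,10,0,0],[28,10,0,0]]
  ]
}}

```text
time: 8.12
tool_pos: [0.521, 0.1591, 0.3766]
tcp_rot: [0.0, 0.418, 0.909, 0.0]
wrist_force: [0.5, -0.3, -0.6]
width: 0.0079
grasp_force: 60.3
```

{"api": "send_rows", "payload": {
  "moves": [
    [[28,10,0,0],[28,10,0,0],[28,10,0,0],[24,9,0,0],[17,8,0,0]]
  ]
}}

```text
time: 8.53
tool_pos: [0.4746, 0.2859, 0.3765]
tcp_rot: [-0.0, 0.417, 0.909, 0.0]
wrist_force: [0.9, -0.4, 0.3]
width: 0.0073
grasp_force: 60.3
```

{"api": "send_rows", "payload": {
  "moves": [
    [[0,0,0,0],[0,0,0,0]]
  ]
}}

```text
time: 8.7
tool_pos: [0.4756, 0.2845, 0.3763]
tcp_rot: [0.0, 0.417, 0.909, 0.0]
wrist_force: [0.4, 0.2, -0.4]
width: 0.008
grasp_force: 60.3
```

```bash
python3 -c "
from h import *
plan([.4772,.2828,.2300])
c=shot('side'); cv2.imwrite('pics/g3.png',crop(c,proj(c,[(.477,.283,.1)])[0],80,80,6,[hulls(c,'dish',(.4772,.2828,0)),hulls(c,'stopper',(.4772,.2828,.198),np.radians(-49.3))]))"
```

```text
pos [0.4756 0.2845 0.3763] yang 40.75 delta tool mm [-2.300e+00  1.000e-01  1.463e+02] twist None rowsmin 3.5085435724106873 tilt [ 3.e-04 -1.e-04 -1.e+00] q7 0.21 w 0.008 f [ 0.4  0.2 -0.4] t 8.7
```

View pics/g3.png

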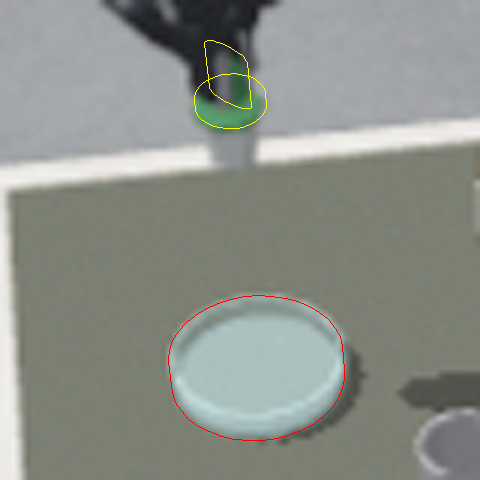

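The stopper (230,105) hangs upright in the fingers over the dish (258,368), its outline where predicted. Lowering it.

{"api": "send_rows", "payload": {
  "moves": [
    [[0,0,34,0],[0,0,38,0],[0,0,38,0],[0,0,28,0],[0,0,12,0]]
  ]
}}

```text
time: 9.17
tool_pos: [0.4752, 0.2814, 0.2227]
tcp_rot: [-0.001, 0.419, 0.908, -0.002]
wrist_force: [-1.1, -0.1, -1.4]
width: 0.0077
grasp_force: 60.4
```

{"api": "send_rows", "payload": {
  "moves": [
    [[0,0,2,0],[0,0,1.5,0],[0,0,1,0],[0,0,0,0],[0,0,0,0]]
  ]
}}

```text
time: 9.58
tool_pos: [0.4766, 0.2838, 0.223]
tcp_rot: [0.0, 0.418, 0.909, 0.001]
wrist_force: [-1.2, -0.5, -0.5]
width: 0.0074
grasp_force: 60.4
```

{"api": "send_rows", "payload": {
  "moves": [
    [[0,0,1,0],[0,0,1,0],[0,0,1,0],[0,0,0,0],[0,0,0,0]]
  ]
}}

```text
time: 10.0
tool_pos: [0.4759, 0.2836, 0.2185]
tcp_rot: [-0.0, 0.418, 0.909, -0.0]
wrist_force: [1.2, -1.0, -1.1]
width: 0.0079
grasp_force: 60.4
```

{"api": "send_rows", "payload": {
  "moves": [
    [[0,0,1,0],[0,0,1,0],[0,0,0,0],[0,0,0,0]]
  ]
}}

```text
time: 10.33
tool_pos: [0.4761, 0.2836, 0.2168]
tcp_rot: [-0.0, 0.418, 0.909, 0.0]
wrist_force: [-2.0, -1.0, 5.6]
width: 0.0077
grasp_force: 61.1
```

Touched down (5.6 N). Open a little, clear upwards.

{"api": "send_rows", "payload": {
  "moves": [
    [[0,0,0,0],[0,0,0,0],[0,0,0,0],[0,0,0,0],[0,0,0,0]]
  ],
  "jaw": -0.4
}}

```text
time: 10.75
tool_pos: [0.4759, 0.2836, 0.2164]
tcp_rot: [0.0, 0.418, 0.909, -0.0]
wrist_force: [-0.6, -0.0, 0.3]
width: 0.0257
grasp_force: 0.0
```

{"api": "send_rows", "payload": {
  "moves": [
    [[0,0,-5,0],[0,0,-15,0],[0,0,-30,0],[0,0,-35,0],[0,0,-35,0]]
  ]
}}

```text
time: 11.17
tool_pos: [0.4757, 0.2831, 0.3379]
tcp_rot: [-0.0, 0.418, 0.908, -0.001]
wrist_force: [0.4, 0.9, -0.3]
width: 0.0255
grasp_force: 0.0
```

```bash
python3 -c "
from h import *
plan([.4885,-.2861,.34],0)
cs=[shot('side'),shot('top')]
cv2.imwrite('pics/g4.png',np.hstack([crop(c,proj(c,[(.477,.283,.02)])[0],60,60,6,[hulls(c,'dish',(.4772,.2828,0)),hulls(c,'stopper',(.4761,.2836,.034),np.radians(-49.3))]) for c in cs]))
F=[(c,near(c,'flask',(.625,-.111,.06))) for c in cs]
# neck bore now empty: fit of neck by hand on crops
cv2.imwrite('pics/g5.png',np.hstack([crop(c,proj(c,[(.625,-.111,.09)])[0],40,60,10,[hulls(c,'neck',(.6253,-.1115,0))]) for c in cs]))
"
```

```text
pos [0.4757 0.2831 0.3379] yang 40.58 delta tool mm [-440.6 -360.6   -1.5] twist 0.708 rowsmin 13.6534446906295 tilt [-6.0e-04 -1.1e-03 -1.0e+00] q7 0.23 w 0.0255 f [ 0.4  0.9 -0.3] t 11.17
```

View pics/g4.png

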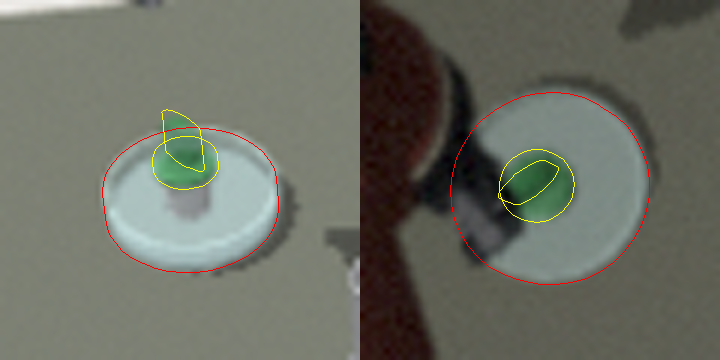

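View pics/g5.png

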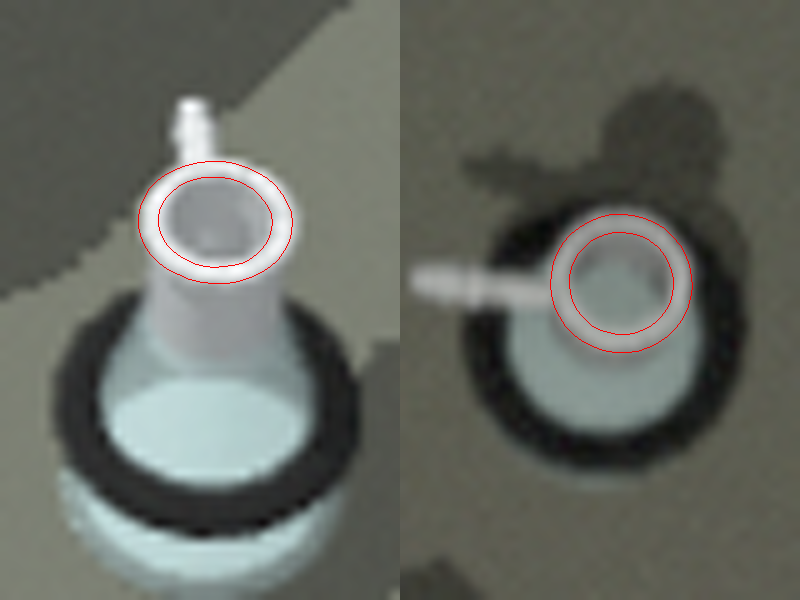

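The stopper stands upright in the dish (537,187), and the flask's neck matches its predicted rim in both views. Now the head.

{"api": "send_rows", "payload": {
  "moves": [
    [[-20,-16,0,0],[-29,-24,0,0],[-29,-24,0,0],[-29,-24,0,0],[-29,-24,0,0]]
  ],
  "jaw": 0.8
}}

```text
time: 11.78
tool_pos: [0.4787, 0.1057, 0.3354]
tcp_rot: [-0.001, 0.418, 0.909, -0.001]
wrist_force: [0.5, -0.1, 0.5]
width: 0.0767
grasp_force: 0.0
```

{"api": "send_rows", "payload": {
  "moves": [
    [[-29,-24,0,0],[-29,-24,0,0],[-29,-24,0,0],[-29,-24,0,0],[-29,-24,0,0]]
  ]
}}

```text
time: 12.2
tool_pos: [0.4819, -0.0825, 0.3358]
tcp_rot: [-0.001, 0.418, 0.909, -0.0]
wrist_force: [1.0, 1.0, -0.4]
width: 0.0768
grasp_force: 0.0
```

{"api": "send_rows", "payload": {
  "moves": [
    [[-29,-24,0,0],[-29,-24,0,0],[-29,-24,0,0],[-29,-24,0,0],[-29,-24,0,0]]
  ]
}}

```text
time: 12.62
tool_pos: [0.4857, -0.2702, 0.3353]
tcp_rot: [-0.001, 0.417, 0.909, -0.0]
wrist_force: [0.5, 0.9, 0.7]
width: 0.0765
grasp_force: 0.0
```

{"api": "send_rows", "payload": {
  "moves": [
    [[-14,-8,0,0],[0,0,0,0.118],[0,0,0,0.118],[0,0,0,0.118],[0,0,0,0.118]]
  ]
}}

```text
time: 13.03
tool_pos: [0.4886, -0.2849, 0.3354]
tcp_rot: [-0.001, 0.621, 0.784, -0.001]
wrist_force: [0.1, -0.1, 0.3]
width: 0.0767
grasp_force: 0.0
```

{"api": "send_rows", "payload": {
  "moves": [
    [[0,0,0,0.118],[0,0,0,0.118],[0,0,0,0],[0,0,0,0]]
  ]
}}

```text
time: 13.37
tool_pos: [0.489, -0.2845, 0.3356]
tcp_rot: [-0.001, 0.706, 0.709, -0.001]
wrist_force: [-0.1, 0.0, -0.0]
width: 0.0767
grasp_force: 0.0
```

```bash
python3 -c "
from h import *
plan([.4885,-.2861,.214],0)"
```

```text
pos [ 0.489  -0.2845  0.3356] yang 0.25 delta tool mm [ -1.5  -0.2 121.6] twist 0.004 rowsmin 2.917319991502006 tilt [-2.1e-03 -4.0e-04 -1.0e+00] q7 0.84 w 0.0767 f [-0.1  0.  -0. ] t 13.37
```

{"api": "send_rows", "payload": {
  "moves": [
    [[-1.5,0,20,0],[0,0,35,0],[0,0,35,0],[0,0,25,0],[0,0,6.5,0]]
  ]
}}

```text
time: 13.78
tool_pos: [0.4877, -0.2851, 0.211]
tcp_rot: [-0.003, 0.705, 0.709, -0.001]
wrist_force: [-0.7, 0.1, -0.4]
width: 0.0767
grasp_force: 0.0
```

{"api": "send_rows", "payload": {
  "moves": [
    [[0,0,0,0],[0,0,0,0]]
  ]
}}

```text
time: 13.95
tool_pos: [0.4893, -0.2868, 0.216]
tcp_rot: [0.0, 0.706, 0.708, -0.0]
wrist_force: [-0.4, 0.4, 0.9]
width: 0.0766
grasp_force: 0.0
```

```bash
python3 -c "
from h import *
plan([.4885,-.2861,.214],0)
c=shot('side'); cv2.imwrite('pics/g6.png',crop(c,proj(c,[(.4885,-.286,.08)])[0],60,60,8,[hulls(c,'head',(.4885,-.2861,.06))]))"
```

```text
pos [ 0.4893 -0.2868  0.216 ] yang 0.12 delta tool mm [ 0.7 -0.8  2. ] twist 0.002 rowsmin 0.05421914349168055 tilt [ 3.e-04 -6.e-04 -1.e+00] q7 0.94 w 0.0766 f [-0.4  0.4  0.9] t 13.95
```

View pics/g6.png

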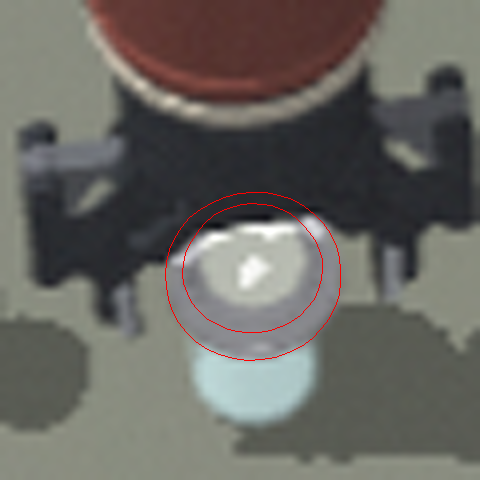

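The pads at (125,310) and (392,285) straddle the flange (253,275) at the right height and centred. Closing.

{"api": "send_rows", "payload": {
  "moves": [
    [[0.7,-0.6,1.5,0],[0,0,0,0],[0,0,0,0],[0,0,0,0],[0,0,0,0]]
  ],
  "jaw": 0.2
}}

```text
time: 14.42
tool_pos: [0.4898, -0.2857, 0.215]
tcp_rot: [0.001, 0.706, 0.708, 0.001]
wrist_force: [2.4, 0.6, 6.6]
width: 0.053
grasp_force: 61.7
```

{"api": "send_rows", "payload": {
  "moves": [
    [[0,0,0,0],[0,0,0,0],[0,0,0,0],[0,0,0,0],[0,0,0,0]]
  ],
  "jaw": -1
}}

```text
time: 14.83
tool_pos: [0.4898, -0.2857, 0.215]
tcp_rot: [0.001, 0.706, 0.708, 0.001]
wrist_force: [2.6, 1.2, 6.7]
width: 0.0526
grasp_force: 61.7
```

{"api": "send_rows", "payload": {
  "moves": [
    [[0,0,-3,0],[0,0,-7,0],[0,0,0,0],[0,0,0,0]]
  ]
}}

```text
time: 15.17
tool_pos: [0.4885, -0.2856, 0.2239]
tcp_rot: [0.0, 0.707, 0.707, 0.0]
wrist_force: [-1.0, 0.5, -1.7]
width: 0.0529
grasp_force: 63.1
```

{"api": "send_rows", "payload": {
  "moves": [
    [[0,0,-15,0],[0,0,-25,0],[0,0,-30,0],[0,0,-30,0],[0,0,-20,0]]
  ]
}}

```text
time: 15.58
tool_pos: [0.4882, -0.2864, 0.3468]
tcp_rot: [0.001, 0.707, 0.707, 0.0]
wrist_force: [0.1, -0.1, -1.6]
width: 0.0528
grasp_force: 63.5
```

{"api": "send_rows", "payload": {
  "moves": [
    [[0,0,0,0],[0,0,0,0]]
  ]
}}

```text
time: 15.75
tool_pos: [0.4886, -0.2858, 0.3447]
tcp_rot: [0.001, 0.707, 0.707, 0.001]
wrist_force: [0.7, -0.3, -3.3]
width: 0.0527
grasp_force: 63.6
```

```bash
python3 -c "
from h import *
plan([.6253,-.1115,.3400],0)"
```

```text
pos [ 0.4886 -0.2858  0.3447] yang 0.06 delta tool mm [174.1 136.9   5. ] twist 0.001 rowsmin 5.312959431173097 tilt [ 2.e-03 -1.e-04 -1.e+00] q7 0.83 w 0.0527 f [ 0.7 -0.3 -3.3] t 15.75
```

{"api": "send_rows", "payload": {
  "moves": [
    [[16,13,0,0],[22,17,0,0],[22,17,0,0],[22,17,0,0],[22,17,0,0]]
  ]
}}

```text
time: 16.17
tool_pos: [0.5696, -0.1802, 0.3422]
tcp_rot: [-0.001, 0.707, 0.707, -0.001]
wrist_force: [-0.0, -0.3, -1.4]
width: 0.0523
grasp_force: 63.5
```

{"api": "send_rows", "payload": {
  "moves": [
    [[22,17,0,0],[22,17,0,0],[17,14,0,0],[9,8,0,0],[0,0,0,0]]
  ]
}}

```text
time: 16.58
tool_pos: [0.6267, -0.1084, 0.342]
tcp_rot: [-0.001, 0.705, 0.709, -0.001]
wrist_force: [-0.2, -0.7, -2.1]
width: 0.0529
grasp_force: 63.5
```

{"api": "send_rows", "payload": {
  "moves": [
    [[0,0,0,0],[0,0,0,0],[0,0,0,0]]
  ]
}}

```text
time: 16.83
tool_pos: [0.6244, -0.1133, 0.3436]
tcp_rot: [-0.0, 0.708, 0.706, -0.0]
wrist_force: [0.6, 0.6, -2.0]
width: 0.0528
grasp_force: 63.5
```

```bash
python3 -c "
from h import *
plan([.6253,-.1115,.3400],0)
p,R,o=axes(); c=shot('side'); cv2.imwrite('pics/g7.png',crop(c,proj(c,[(.6253,-.1115,.16)])[0],60,60,9,[hulls(c,'head',(p[0],p[1],p[2]-.155)),hulls(c,'neck',(.6253,-.1115,0))]))"
```

```text
pos [ 0.6244 -0.1133  0.3436] yang -0.11 delta tool mm [1.8 0.9 3.6] twist -0.002 rowsmin 0.09859498885929914 tilt [-4.e-04 -2.e-04 -1.e+00] q7 0.53 w 0.0528 f [ 0.6  0.6 -2. ] t 16.83
```

View pics/g7.png

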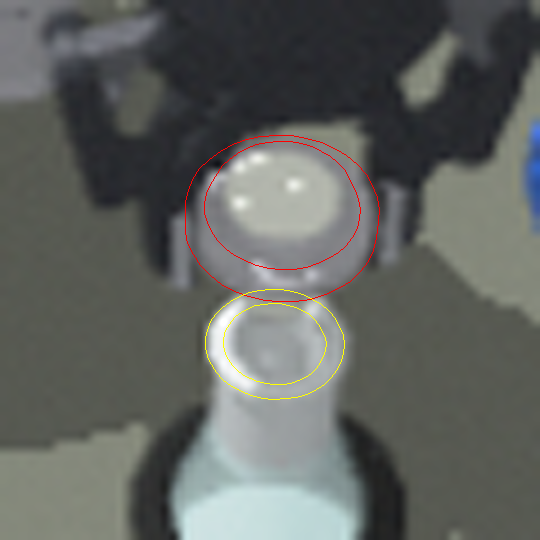

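The head (283,215) hangs upright between the pads, about over the neck (275,343). Letting it settle and then correcting.

{"api": "send_rows", "payload": {
  "moves": [
    [[1.5,0.9,0,0],[0,0,0,0],[0,0,0,0],[0,0,0,0],[0,0,0,0]]
  ]
}}

```text
time: 17.3
tool_pos: [0.6263, -0.11, 0.3436]
tcp_rot: [0.0, 0.707, 0.707, 0.0]
wrist_force: [-0.4, 1.1, -1.9]
width: 0.0526
grasp_force: 63.5
```

{"api": "send_rows", "payload": {
  "moves": [
    [[0,0,0,0],[0,0,0,0],[0,0,0,0]]
  ]
}}

```text
time: 17.55
tool_pos: [0.6263, -0.1099, 0.3435]
tcp_rot: [0.0, 0.707, 0.707, -0.0]
wrist_force: [-0.3, -0.5, -2.1]
width: 0.053
grasp_force: 63.5
```

```bash
python3 -c "
from h import *
for i in range(3):
    shot('side'); plan([.6253,-.1112,.3400],0)"
```

```text
pos [ 0.6263 -0.1099  0.3435] yang 0.06 delta tool mm [-1.3 -1.   3.5] twist 0.001 rowsmin 0.09300999103745829 tilt [-0. -0. -1.] q7 0.53 w 0.0528 f [ 0.9 -0.3 -2.1] t 17.6
pos [ 0.6263 -0.1099  0.3435] yang 0.06 delta tool mm [-1.3 -1.   3.5] twist 0.001 rowsmin 0.09326732266463415 tilt [ 0.e+00 -1.e-04 -1.e+00] q7 0.53 w 0.0527 f [ 0.7  0.4 -2.2] t 17.65
pos [ 0.6263 -0.1099  0.3435] yang 0.06 delta tool mm [-1.3 -1.   3.5] twist 0.001 rowsmin 0.09257569476063329 tilt [-0.e+00 -1.e-04 -1.e+00] q7 0.53 w 0.0525 f [ 0.4 -0.2 -1.5] t 17.7
```

{"api": "send_rows", "payload": {
  "moves": [
    [[-1.3,-1,0,0],[0,0,5,0],[0,0,7,0],[0,0,7,0],[0,0,6,0]]
  ]
}}

```text
time: 18.12
tool_pos: [0.6251, -0.1111, 0.3173]
tcp_rot: [-0.0, 0.707, 0.707, -0.0]
wrist_force: [-0.7, -0.8, -1.7]
width: 0.0528
grasp_force: 63.5
```

{"api": "send_rows", "payload": {
  "moves": [
    [[0,0,5,0],[0,0,3,0],[0,0,0,0],[0,0,0,0]]
  ]
}}

```text
time: 18.45
tool_pos: [0.6253, -0.1113, 0.3105]
tcp_rot: [0.0, 0.707, 0.707, -0.0]
wrist_force: [0.6, 0.2, -2.4]
width: 0.0527
grasp_force: 63.5
```

{"api": "send_rows", "payload": {
  "moves": [
    [[0,0,2,0],[0,0,2,0],[0,0,2,0],[0,0,0,0]]
  ]
}}

```text
time: 18.78
tool_pos: [0.6252, -0.1112, 0.3041]
tcp_rot: [-0.0, 0.707, 0.707, -0.0]
wrist_force: [-0.8, 0.1, -3.5]
width: 0.0529
grasp_force: 63.5
```

{"api": "send_rows", "payload": {
  "moves": [
    [[0,0,2,0],[0,0,2,0],[0,0,2,0],[0,0,0,0]]
  ]
}}

```text
time: 19.12
tool_pos: [0.6252, -0.1112, 0.298]
tcp_rot: [-0.0, 0.707, 0.707, -0.0]
wrist_force: [-0.1, -0.1, -3.0]
width: 0.0528
grasp_force: 63.5
```

{"api": "send_rows", "payload": {
  "moves": [
    [[0,0,2,0],[0,0,2,0],[0,0,2,0],[0,0,0,0]]
  ]
}}

```text
time: 19.45
tool_pos: [0.6252, -0.1112, 0.292]
tcp_rot: [-0.0, 0.707, 0.707, -0.0]
wrist_force: [-0.4, 0.1, -2.3]
width: 0.0527
grasp_force: 63.5
```

Entering the bore with no contact force; home is expected at about .285.

{"api": "send_rows", "payload": {
  "moves": [
    [[0,0,2,0],[0,0,2,0],[0,0,1,0],[0,0,0,0]]
  ]
}}

```text
time: 19.78
tool_pos: [0.6253, -0.1114, 0.2873]
tcp_rot: [0.0, 0.707, 0.707, -0.0]
wrist_force: [1.3, -1.2, -3.4]
width: 0.0526
grasp_force: 63.5
```

{"api": "send_rows", "payload": {
  "moves": [
    [[0,0,1,0],[0,0,1,0],[0,0,0,0],[0,0,0,0]]
  ]
}}

```text
time: 20.12
tool_pos: [0.6253, -0.1112, 0.2855]
tcp_rot: [0.0, 0.707, 0.707, 0.0]
wrist_force: [1.7, -0.5, -2.8]
width: 0.0527
grasp_force: 63.5
```

{"api": "send_rows", "payload": {
  "moves": [
    [[0,0,1,0],[0,0,1,0],[0,0,0,0],[0,0,0,0]]
  ]
}}

```text
time: 20.45
tool_pos: [0.6254, -0.1114, 0.2849]
tcp_rot: [-0.0, 0.707, 0.707, 0.001]
wrist_force: [-2.9, 1.6, 11.4]
width: 0.0525
grasp_force: 64.7
```

{"api": "send_rows", "payload": {
  "moves": [
    [[0,0,-0.8,0],[0,0,0,0],[0,0,0,0],[0,0,0,0],[0,0,0,0]]
  ],
  "jaw": 0.8
}}

```text
time: 20.87
tool_pos: [0.6252, -0.1112, 0.2841]
tcp_rot: [-0.0, 0.707, 0.707, -0.0]
wrist_force: [0.9, 0.4, 0.4]
width: 0.0772
grasp_force: 0.0
```

{"api": "send_rows", "payload": {
  "moves": [
    [[0,0,-10,0],[0,0,-20,0],[0,0,-25,0],[0,0,-20,0],[0,0,0,0]]
  ]
}}

```text
time: 21.28
tool_pos: [0.626, -0.1123, 0.3641]
tcp_rot: [0.002, 0.707, 0.707, 0.002]
wrist_force: [0.2, -0.5, 0.9]
width: 0.0769
grasp_force: 0.0
```

```bash
python3 -c "
from h import *
plan([.5767,.1367,.34],0)
p,R,o=axes(); c=shot('side')
H=near(c,'head',(.6253,-.1115,.137)); F=near(c,'funnel',(.5767,.1367,.04))
print(H is not None and fit([(c,H)],'head',(.6253,-.1112),.13)); print(F is not None and fit([(c,F)],'funnel',(.5767,.1367),0))
a=crop(c,proj(c,[(.6253,-.1112,.12)])[0],40,50,8,[hulls(c,'head',(.6253,-.1112,.13))]); b=crop(c,proj(c,[(.5767,.1367,.04)])[0],40,50,8,[hulls(c,'funnel',(.5767,.1367,0))])
cv2.imwrite('pics/g8.png',np.hstack([a,b]))"
```

```text
pos [ 0.626  -0.1123  0.3641] yang 0.03 delta tool mm [249.  -49.3  23.6] twist 0.001 rowsmin 6.113832909682565 tilt [ 5.5e-03 -9.0e-04 -1.0e+00] q7 0.52 w 0.0769 f [ 0.2 -0.5  0.9] t 21.28
(array([ 0.62362343, -0.11052165]), np.float64(0.12680065055762083))
(array([0.57391421, 0.1372974 ]), np.float64(0.2587008017492711))
```

View pics/g8.png

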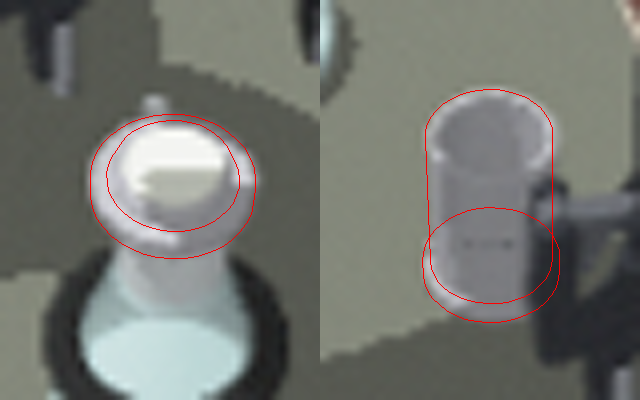

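The head (172,185) sits upright with its flange on the rim, and the funnel (490,200) is where fitted. Now the funnel.

{"api": "send_rows", "payload": {
  "moves": [
    [[20,-4,0,0],[32,-6,0,0],[32,-6,0,0],[32,-6,0,0],[32,-7,0,0]]
  ]
}}

```text
time: 21.85
tool_pos: [0.5954, 0.0382, 0.3583]
tcp_rot: [-0.0, 0.707, 0.707, -0.001]
wrist_force: [0.6, 0.6, -0.2]
width: 0.077
grasp_force: 0.0
```

{"api": "send_rows", "payload": {
  "moves": [
    [[32,-6,0,0],[32,-6,0,0],[25,-5,0,0],[12,-2,0,0],[0,0,0,0]]
  ]
}}

```text
time: 22.27
tool_pos: [0.5764, 0.1415, 0.3582]
tcp_rot: [-0.001, 0.705, 0.709, -0.001]
wrist_force: [0.2, -0.6, 0.2]
width: 0.0771
grasp_force: 0.0
```

{"api": "send_rows", "payload": {
  "moves": [
    [[0,0,20,0],[0,0,20,0],[0,0,10,0],[0,0,0,0],[0,0,0,0]]
  ]
}}

```text
time: 22.68
tool_pos: [0.5772, 0.1364, 0.3094]
tcp_rot: [0.0, 0.707, 0.707, -0.001]
wrist_force: [0.2, -0.1, 0.2]
width: 0.0767
grasp_force: 0.0
```

```bash
python3 -c "
from h import *
shot('side');shot('side');plan([.5773,.1370,.21],0)"
```

```text
pos [0.5775 0.1369 0.3103] yang -0.01 delta tool mm [ 1.000e-01 -4.000e-01  1.003e+02] twist -0.0 rowsmin 2.4054912488288966 tilt [ 0.0011 -0.     -1.    ] q7 0.14 w 0.0765 f [-0.1  0.   0.3] t 22.78
```

{"api": "send_rows", "payload": {
  "moves": [
    [[0,0,20,0],[0,0,30,0],[0,0,30,0],[0,0,15,0],[0,0,5,0]]
  ]
}}

```text
time: 23.2
tool_pos: [0.5765, 0.1376, 0.2078]
tcp_rot: [-0.0, 0.707, 0.707, -0.001]
wrist_force: [-1.0, 0.4, -0.1]
width: 0.0768
grasp_force: 0.0
```

{"api": "send_rows", "payload": {
  "moves": [
    [[0,0,0,0],[0,0,0,0],[0,0,0,0],[0,0,0,0]]
  ]
}}

```text
time: 23.53
tool_pos: [0.5777, 0.1377, 0.2108]
tcp_rot: [0.0, 0.707, 0.707, 0.001]
wrist_force: [-0.6, 0.3, -0.5]
width: 0.0769
grasp_force: 0.0
```

{"api": "send_rows", "payload": {
  "moves": [
    [[0,0,0,0],[0,0,0,0],[0,0,0,0],[0,0,0,0],[0,0,0,0]]
  ],
  "jaw": 0.3
}}

```text
time: 23.95
tool_pos: [0.577, 0.1377, 0.2094]
tcp_rot: [0.0, 0.707, 0.707, -0.0]
wrist_force: [-0.2, -0.2, -0.8]
width: 0.0557
grasp_force: 0.0
```

{"api": "send_rows", "payload": {
  "moves": [
    [[0,0,0,0],[0,0,0,0],[0,0,0,0],[0,0,0,0],[0,0,0,0]]
  ],
  "jaw": -1
}}

```text
time: 24.37
tool_pos: [0.5771, 0.1377, 0.2096]
tcp_rot: [-0.0, 0.707, 0.707, 0.0]
wrist_force: [-1.6, 0.2, 5.4]
width: 0.0505
grasp_force: 61.1
```

{"api": "send_rows", "payload": {
  "moves": [
    [[0,0,-10,0],[0,0,-30,0],[0,0,-35,0],[0,0,-35,0],[0,0,-35,0]]
  ]
}}

```text
time: 24.78
tool_pos: [0.5767, 0.1373, 0.3561]
tcp_rot: [0.0, 0.707, 0.707, -0.0]
wrist_force: [1.4, -0.6, -1.3]
width: 0.0505
grasp_force: 62.7
```

{"api": "send_rows", "payload": {
  "moves": [
    [[0,0,-25,0],[0,0,-10,0],[0,0,0,0],[0,0,0,0]]
  ]
}}

```text
time: 25.12
tool_pos: [0.5768, 0.1379, 0.3887]
tcp_rot: [-0.0, 0.707, 0.708, -0.0]
wrist_force: [0.0, -0.2, -1.6]
width: 0.0503
grasp_force: 62.8
```

```bash
python3 -c "
from h import *
plan([.6253,-.1112,.3860],0)"
```

```text
pos [0.5768 0.1379 0.3887] yang 0.07 delta tool mm [-249.1   48.2    2.5] twist 0.001 rowsmin 6.085187854255126 tilt [-5.e-04  4.e-04 -1.e+00] q7 0.09 w 0.0503 f [ 0.  -0.2 -1.6] t 25.12
```

{"api": "send_rows", "payload": {
  "moves": [
    [[-16,3,0,0],[-28,5,0,0],[-30,6,0,0],[-30,6,0,0],[-30,6,0,0]]
  ]
}}

```text
time: 25.53
tool_pos: [0.6027, 0.0028, 0.387]
tcp_rot: [-0.001, 0.707, 0.708, -0.001]
wrist_force: [0.9, 0.2, -1.3]
width: 0.0501
grasp_force: 62.7
```

{"api": "send_rows", "payload": {
  "moves": [
    [[-30,6,0,0],[-30,6,0,0],[-28,5,0,0],[-18,3,0,0],[-9,2,0,0]]
  ]
}}

```text
time: 25.95
tool_pos: [0.6244, -0.1145, 0.3873]
tcp_rot: [-0.001, 0.708, 0.706, -0.001]
wrist_force: [-0.3, 0.1, -2.0]
width: 0.0501
grasp_force: 62.7
```

{"api": "send_rows", "payload": {
  "moves": [
    [[0,0,0,0],[0,0,0,0],[0,0,0,0],[0,0,0,0],[0,0,0,0]]
  ]
}}

```text
time: 26.37
tool_pos: [0.6255, -0.1096, 0.3891]
tcp_rot: [-0.0, 0.706, 0.708, 0.0]
wrist_force: [0.0, 0.3, -1.8]
width: 0.0503
grasp_force: 62.7
```

```bash
python3 -c "
from h import *
shot('side')
p,R,o=axes(); c=shot('side'); z=p[2]-.2096
plan([.6253,-.1112,.3600],0)
cv2.imwrite('pics/g9.png',crop(c,proj(c,[(.6253,-.1115,.18)])[0],50,60,10,[hulls(c,'funnel',(p[0],p[1]-.0004,z)),hulls(c,'head',(.6253,-.1112,.13))]))"
```

```text
pos [ 0.6254 -0.1102  0.3893] yang 0.14 delta tool mm [-1.  -0.1 29.3] twist 0.002 rowsmin 0.7037681001895737 tilt [ 0.e+00  3.e-04 -1.e+00] q7 0.5 w 0.0496 f [-0.3 -0.5 -0.7] t 26.47
```

View pics/g9.png

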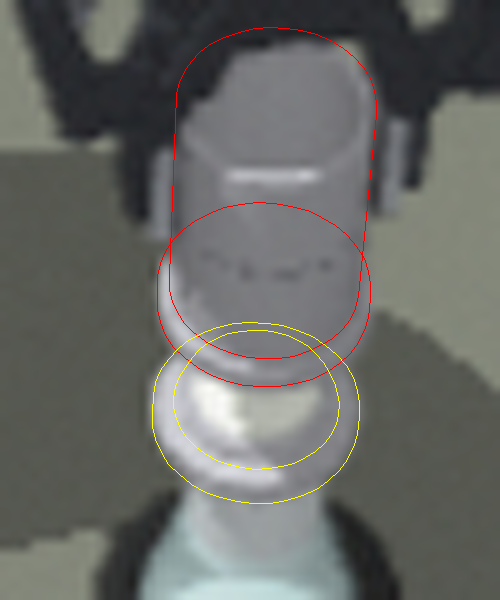

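The held funnel (268,200) matches its predicted outline upright above the head (255,410). Lowering.

{"api": "send_rows", "payload": {
  "moves": [
    [[-0.7,0,5,0],[0,0,8,0],[0,0,8,0],[0,0,7,0],[0,0,3,0]]
  ]
}}

```text
time: 26.88
tool_pos: [0.625, -0.1117, 0.3566]
tcp_rot: [-0.001, 0.707, 0.707, -0.001]
wrist_force: [-0.7, -0.2, -2.6]
width: 0.0503
grasp_force: 62.7
```

{"api": "send_rows", "payload": {
  "moves": [
    [[0,0,2,0],[0,0,2,0],[0,0,1,0],[0,0,0,0],[0,0,0,0]]
  ]
}}

```text
time: 27.3
tool_pos: [0.6254, -0.112, 0.3536]
tcp_rot: [0.0, 0.707, 0.707, 0.0]
wrist_force: [-0.1, -1.1, -1.3]
width: 0.0502
grasp_force: 62.7
```

{"api": "send_rows", "payload": {
  "moves": [
    [[0,0,1.5,0],[0,0,1.5,0],[0,0,0,0],[0,0,0,0]]
  ]
}}

```text
time: 27.63
tool_pos: [0.6254, -0.1116, 0.3504]
tcp_rot: [-0.0, 0.707, 0.708, 0.0]
wrist_force: [-1.2, 2.8, 1.6]
width: 0.0501
grasp_force: 62.9
```

{"api": "send_rows", "payload": {
  "moves": [
    [[0.5,0,1,0],[0,0,1,0],[0,0,0.5,0],[0,0,0,0],[0,0,0,0]]
  ]
}}

```text
time: 28.05
tool_pos: [0.6253, -0.1113, 0.3476]
tcp_rot: [-0.0, 0.707, 0.708, -0.0]
wrist_force: [-0.4, 1.9, 0.2]
width: 0.0502
grasp_force: 62.8
```

{"api": "send_rows", "payload": {
  "moves": [
    [[0.3,0,1,0],[0,0,0,0],[0,0,0,0]]
  ]
}}

```text
time: 28.3
tool_pos: [0.6253, -0.1113, 0.3473]
tcp_rot: [0.0, 0.707, 0.707, 0.0]
wrist_force: [-2.2, 2.4, 4.7]
width: 0.0501
grasp_force: 63.2
```

{"api": "send_rows", "payload": {
  "moves": [
    [[0,0,-0.5,0],[0,0,0,0],[0,0,0,0],[0,0,0,0],[0,0,0,0]]
  ],
  "jaw": 0.7
}}

```text
time: 28.72
tool_pos: [0.6253, -0.1113, 0.3472]
tcp_rot: [0.0, 0.707, 0.707, -0.0]
wrist_force: [0.4, -0.3, 0.1]
width: 0.0727
grasp_force: 0.0
```

{"api": "send_rows", "payload": {
  "moves": [
    [[0,0,-8,0],[0,0,-20,0],[0,0,-25,0],[0,0,-20,0],[0,0,0,0]]
  ]
}}

```text
time: 29.13
tool_pos: [0.6258, -0.1122, 0.425]
tcp_rot: [0.002, 0.707, 0.707, 0.002]
wrist_force: [0.2, 0.2, 0.9]
width: 0.0723
grasp_force: 0.0
```

```bash
python3 -c "
from h import *
shot('side')
c=shot('side')
plan([.4621,-.0131,.30],0)
F=near(c,'funnel',(.6253,-.1112,.178)); print(F is not None and fit([(c,F)],'funnel',(.6253,-.1112),.138))
a=crop(c,proj(c,[(.6253,-.1112,.16)])[0],40,60,8,[hulls(c,'funnel',(.6253,-.1112,.138))]); b=crop(c,proj(c,[(.4621,-.0131,.02)])[0],40,60,8,[hulls(c,'cover',(.4621,-.0131,0))])
cv2.imwrite('pics/g10.png',np.hstack([a,b]))"
```

```text
pos [ 0.6254 -0.1114  0.4213] yang 0.05 delta tool mm [  98.5 -163.4  121. ] twist 0.001 rowsmin 5.4177042534765025 tilt [ 1.6e-03 -1.0e-04 -1.0e+00] q7 0.49 w 0.0726 f [ 0.  -0.3 -0.2] t 29.23
(array([ 0.62501595, -0.11292319]), np.float64(0.06285511363636363))
```

View pics/g10.png

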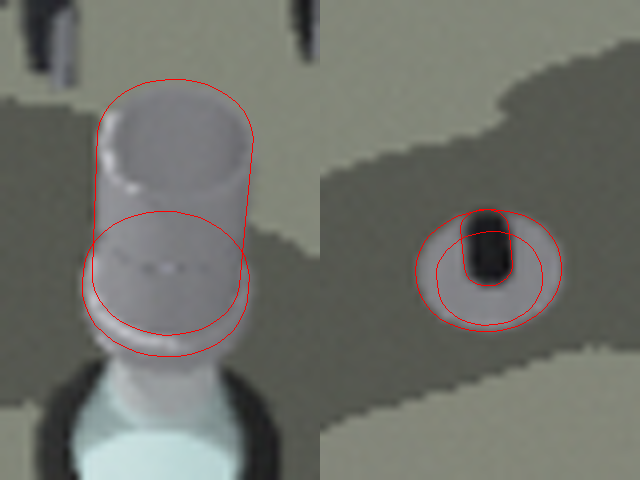

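The funnel (168,220) stands upright on the head, and the cover (488,268) lies where fitted. Now the cover.

{"api": "send_rows", "payload": {
  "moves": [
    [[10,-16,0,0],[16,-26,0,0],[16,-26,0,0],[16,-26,0,0],[16,-26,0,0]]
  ],
  "jaw": 0.1
}}

```text
time: 29.7
tool_pos: [0.5157, -0.0434, 0.4213]
tcp_rot: [-0.001, 0.707, 0.707, -0.003]
wrist_force: [-2.1, 0.9, 2.3]
width: 0.047
grasp_force: 0.0
```

{"api": "send_rows", "payload": {
  "moves": [
    [[14,-24,20,0],[10,-19,30,0],[0,0,35,0],[0,0,35,0],[0,0,0,0]]
  ]
}}

```text
time: 30.12
tool_pos: [0.4797, -0.0236, 0.3159]
tcp_rot: [-0.004, 0.707, 0.708, -0.005]
wrist_force: [-1.1, 0.8, -0.9]
width: 0.0469
grasp_force: 0.0
```

{"api": "send_rows", "payload": {
  "moves": [
    [[0,0,0,0],[0,0,0,0],[0,0,0,0],[0,0,0,0],[0,0,0,0]]
  ]
}}

```text
time: 30.53
tool_pos: [0.4825, -0.0266, 0.3217]
tcp_rot: [-0.002, 0.708, 0.706, -0.001]
wrist_force: [-0.5, 0.1, 0.7]
width: 0.0467
grasp_force: 0.0
```

```bash
python3 -c "
from h import *
shot('side')
plan([.4621,-.0131,.1885],0)"
```

```text
pos [ 0.4824 -0.0265  0.3215] yang -0.17 delta tool mm [ 13.1 -19.7 133.1] twist -0.003 rowsmin 3.2412204222109504 tilt [-0.005   0.0022 -1.    ] q7 0.11 w 0.0469 f [0.1 0.  0. ] t 30.58
```

{"api": "send_rows", "payload": {
  "moves": [
    [[6,-10,0,0],[7,-10,0,0],[0,0,25,0],[0,0,25,0],[0,0,25,0]]
  ]
}}

```text
time: 31.0
tool_pos: [0.4622, -0.0109, 0.2585]
tcp_rot: [-0.008, 0.706, 0.708, 0.006]
wrist_force: [0.8, 1.8, 1.3]
width: 0.0468
grasp_force: 0.0
```

{"api": "send_rows", "payload": {
  "moves": [
    [[0,0,20,0],[0,0,10,0],[0,0,0,0],[0,0,0,0],[0,0,0,0]]
  ]
}}

```text
time: 31.42
tool_pos: [0.4613, -0.0119, 0.2272]
tcp_rot: [-0.004, 0.707, 0.707, -0.002]
wrist_force: [0.0, 0.8, -0.3]
width: 0.0471
grasp_force: 0.0
```

```bash
python3 -c "
from h import *
shot('side')
plan([.4621,-.0131,.1885],0)"
```

```text
pos [ 0.4613 -0.0118  0.2273] yang -0.02 delta tool mm [-1.5  1.1 38.7] twist -0.0 rowsmin 0.930062985749752 tilt [-0.0091  0.0037 -1.    ] q7 0.26 w 0.0468 f [ 1.   0.9 -0.4] t 31.47
```

{"api": "send_rows", "payload": {
  "moves": [
    [[-1.2,0.6,12,0],[0,0,12,0],[0,0,9,0],[0,0,4,0],[0,0,0,0]]
  ]
}}

```text
time: 31.88
tool_pos: [0.4609, -0.0128, 0.189]
tcp_rot: [-0.005, 0.707, 0.707, -0.003]
wrist_force: [-0.0, 0.9, -0.7]
width: 0.047
grasp_force: 0.0
```

{"api": "send_rows", "payload": {
  "moves": [
    [[0,0,0,0],[0,0,0,0],[0,0,0,0]]
  ]
}}

```text
time: 32.13
tool_pos: [0.4613, -0.0128, 0.1898]
tcp_rot: [-0.005, 0.707, 0.707, -0.002]
wrist_force: [-0.4, -0.0, 0.3]
width: 0.047
grasp_force: 0.0
```

```bash
python3 -c "
from h import *
shot('side')
plan([.4621,-.0131,.1880],0)"
```

```text
pos [ 0.4612 -0.0127  0.1897] yang -0.01 delta tool mm [-0.4  0.9  1.7] twist -0.0 rowsmin 0.04636693587212514 tilt [-0.0098  0.0036 -0.9999] q7 0.34 w 0.0466 f [-0.3 -0.1 -0.1] t 32.18
```

{"api": "send_rows", "payload": {
  "moves": [
    [[-0.9,2.3,1,0],[0,0,0,0],[0,0,0,0],[0,0,0,0],[0,0,0,0]]
  ]
}}

```text
time: 32.6
tool_pos: [0.4632, -0.0138, 0.1882]
tcp_rot: [-0.005, 0.707, 0.707, -0.003]
wrist_force: [0.7, 0.1, 0.5]
width: 0.0469
grasp_force: 0.0
```

{"api": "send_rows", "payload": {
  "moves": [
    [[0,0,0,0],[0,0,0,0],[0,0,0,0],[0,0,0,0],[0,0,0,0]]
  ],
  "jaw": -0.4
}}

```text
time: 33.02
tool_pos: [0.4633, -0.0137, 0.1882]
tcp_rot: [-0.005, 0.707, 0.707, -0.003]
wrist_force: [-0.6, 0.4, 0.4]
width: 0.0255
grasp_force: 0.0
```

{"api": "send_rows", "payload": {
  "moves": [
    [[0,0,0,0],[0,0,0,0],[0,0,0,0],[0,0,0,0],[0,0,0,0]]
  ],
  "jaw": -1
}}

```text
time: 33.43
tool_pos: [0.4633, -0.0138, 0.1883]
tcp_rot: [-0.005, 0.707, 0.707, -0.002]
wrist_force: [-1.1, 0.6, 5.1]
width: 0.0148
grasp_force: 58.5
```

```bash
python3 -c "
from h import *
plan([.4621,-.0131,.1880],0)"
```

```text
pos [ 0.4633 -0.0138  0.1883] yang -0.02 delta tool mm [ 0.7 -1.2  0.3] twist -0.0 rowsmin 0.034705680853525156 tilt [-0.0104  0.0033 -0.9999] q7 0.35 w 0.0148 f [-1.1  0.6  5.1] t 33.43
```

{"api": "send_rows", "payload": {
  "moves": [
    [[0,0,-5,0],[0,0,-10,0],[0,0,-25,0],[0,0,-30,0],[0,0,-30,0]]
  ]
}}

```text
time: 33.85
tool_pos: [0.464, -0.0145, 0.2887]
tcp_rot: [-0.005, 0.708, 0.707, -0.004]
wrist_force: [-0.4, 1.4, 1.2]
width: 0.0141
grasp_force: 58.6
```

{"api": "send_rows", "payload": {
  "moves": [
    [[0,5,-25,0],[0,10,-30,0],[0,10,-30,0],[0,10,-30,0],[0,10,-25,0]]
  ]
}}

```text
time: 34.27
tool_pos: [0.511, -0.0152, 0.4299]
tcp_rot: [-0.006, 0.707, 0.707, -0.001]
wrist_force: [-0.2, -0.7, -0.0]
width: 0.0147
grasp_force: 58.6
```

{"api": "send_rows", "payload": {
  "moves": [
    [[0,0,0,0],[0,0,0,0],[0,0,0,0],[0,0,0,0]]
  ]
}}

```text
time: 34.6
tool_pos: [0.5101, -0.0147, 0.4265]
tcp_rot: [-0.006, 0.707, 0.707, -0.003]
wrist_force: [-0.4, -0.7, -0.9]
width: 0.0146
grasp_force: 58.7
```

```bash
python3 -c "
from h import *
plan([.6253,-.1118,.43],0)"
```

```text
pos [ 0.5101 -0.0147  0.4265] yang -0.04 delta tool mm [-97.  115.3  -5.2] twist -0.001 rowsmin 3.614353055347113 tilt [-0.0126  0.0031 -0.9999] q7 -0.01 w 0.0146 f [-0.4 -0.7 -0.9] t 34.6
```

{"api": "send_rows", "payload": {
  "moves": [
    [[-10,12,-1,0],[-16,19,-1,0],[-16,19,-1,0],[-16,19,-1,0],[-16,19,-1,0]]
  ]
}}

```text
time: 35.02
tool_pos: [0.5971, -0.0874, 0.4302]
tcp_rot: [-0.006, 0.707, 0.707, -0.003]
wrist_force: [0.1, 0.5, 0.5]
width: 0.0142
grasp_force: 58.7
```

{"api": "send_rows", "payload": {
  "moves": [
    [[-14,16,0,0],[-9,11,0,0],[0,0,0,0],[0,0,0,0],[0,0,0,0]]
  ]
}}

```text
time: 35.43
tool_pos: [0.623, -0.1096, 0.431]
tcp_rot: [-0.005, 0.707, 0.707, -0.003]
wrist_force: [0.6, 0.6, -0.4]
width: 0.0148
grasp_force: 58.7
```

{"api": "send_rows", "payload": {
  "moves": [
    [[0,0,0,0],[0,0,0,0],[0,0,0,0]]
  ]
}}

```text
time: 35.68
tool_pos: [0.6234, -0.109, 0.4318]
tcp_rot: [-0.005, 0.707, 0.707, -0.002]
wrist_force: [0.7, 0.3, -0.1]
width: 0.015
grasp_force: 58.7
```

```bash
python3 -c "
from h import *
shot('side')
p,R,o=axes(); c=shot('side'); q=(p[0]-.0018,p[1]+.0007,p[2]-.1883)
plan([.6271,-.1125,.41],0)
H=near(c,'cover',(q[0],q[1],q[2]+.01)); print(q, H is not None and fit([(c,H)],'cover',q[:2],q[2]))
F=near(c,'funnel',(.6253,-.1112,.178)); print(F is not None and fit([(c,F)],'funnel',(.6253,-.1112),.138))
cv2.imwrite('pics/g11.png',crop(c,proj(c,[(.6253,-.1115,.2)])[0],50,60,10,[hulls(c,'cover',q),hulls(c,'funnel',(.6253,-.1118,.138))]))"
```

```text
pos [ 0.6235 -0.1092  0.4318] yang 0.02 delta tool mm [-3.3  3.9 21.8] twist 0.0 rowsmin 0.5360872906425499 tilt [-0.0099  0.0035 -0.9999] q7 0.45 w 0.0143 f [ 0.7 -0.  -0.9] t 35.78
(np.float64(0.6216410045945299), np.float64(-0.10835250853533426), np.float64(0.24348844745738843)) (array([ 0.62124355, -0.10918715]), np.float64(0.5339939024390243))
(array([ 0.62454635, -0.1146687 ]), np.float64(0.18095595018450183))
```

View pics/g11.png

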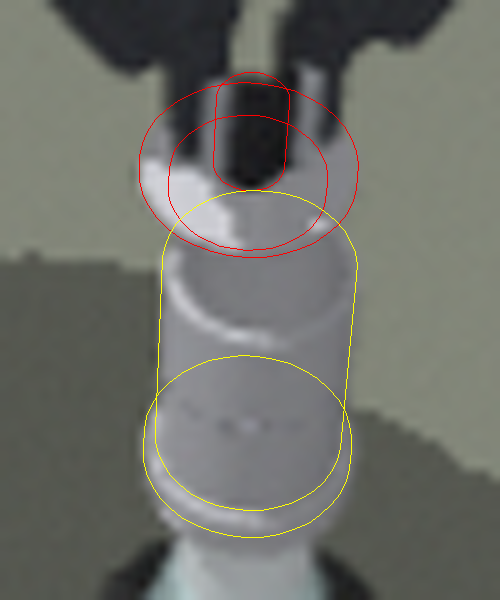

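The cover (250,165) is held upright above the funnel's mouth (258,270), about 3 mm off in x and y. Correcting that and lowering with force checks.

{"api": "send_rows", "payload": {
  "moves": [
    [[-3.6,3.4,0,0],[0,0,6,0],[0,0,7,0],[0,0,6,0],[0,0,2,0]]
  ]
}}

```text
time: 36.3
tool_pos: [0.6265, -0.1131, 0.4089]
tcp_rot: [-0.005, 0.707, 0.707, -0.003]
wrist_force: [-0.5, 0.2, -0.1]
width: 0.0151
grasp_force: 58.7
```

{"api": "send_rows", "payload": {
  "moves": [
    [[0,0,0,0],[0,0,0,0],[0,0,0,0]]
  ]
}}

```text
time: 36.55
tool_pos: [0.6268, -0.1133, 0.4108]
tcp_rot: [-0.005, 0.707, 0.707, -0.002]
wrist_force: [-0.1, -0.1, 0.2]
width: 0.0145
grasp_force: 58.7
```

```bash
python3 -c "
from h import *
shot('side')
plan([.6269,-.1128,.4003],0)"
```

```text
pos [ 0.6268 -0.1133  0.4109] yang -0.03 delta tool mm [ 0.5  0.2 10.6] twist -0.001 rowsmin 0.25405117849137737 tilt [-0.0097  0.0029 -0.9999] q7 0.47 w 0.0144 f [ 0.5  0.3 -0.8] t 36.6
```

{"api": "send_rows", "payload": {
  "moves": [
    [[0.4,0,1.5,0],[0,0,1.5,0],[0,0,1.5,0],[0,0,0,0],[0,0,0,0]]
  ]
}}

```text
time: 37.02
tool_pos: [0.6267, -0.1128, 0.406]
tcp_rot: [-0.005, 0.707, 0.707, -0.003]
wrist_force: [0.1, 0.0, -0.4]
width: 0.0148
grasp_force: 58.7
```

{"api": "send_rows", "payload": {
  "moves": [
    [[0,0,1,0],[0,0,1,0],[0,0,0,0],[0,0,0,0]]
  ]
}}

```text
time: 37.35
tool_pos: [0.6267, -0.1128, 0.404]
tcp_rot: [-0.005, 0.707, 0.707, -0.003]
wrist_force: [-0.4, -0.3, -1.1]
width: 0.015
grasp_force: 58.7
```

Passed the rim level (.406) with no force; the spigot is in.

{"api": "send_rows", "payload": {
  "moves": [
    [[0,0,1,0],[0,0,1,0],[0,0,1,0],[0,0,0,0],[0,0,0,0]]
  ]
}}

```text
time: 37.77
tool_pos: [0.6267, -0.1128, 0.401]
tcp_rot: [-0.005, 0.707, 0.707, -0.003]
wrist_force: [-0.9, 0.1, -0.4]
width: 0.0145
grasp_force: 58.7
```

{"api": "send_rows", "payload": {
  "moves": [
    [[0,0,0.7,0],[0,0,0,0],[0,0,0,0]]
  ]
}}

```text
time: 38.02
tool_pos: [0.6267, -0.1128, 0.4004]
tcp_rot: [-0.005, 0.707, 0.707, -0.003]
wrist_force: [1.1, -0.1, -1.5]
width: 0.0149
grasp_force: 58.8
```

{"api": "send_rows", "payload": {
  "moves": [
    [[0,0,0.7,0],[0,0,0,0],[0,0,0,0]]
  ]
}}

```text
time: 38.27
tool_pos: [0.6268, -0.1129, 0.4]
tcp_rot: [-0.004, 0.707, 0.707, -0.002]
wrist_force: [0.5, 0.1, 2.5]
width: 0.0145
grasp_force: 59.0
```

{"api": "send_rows", "payload": {
  "moves": [
    [[0,0,0.5,0],[0,0,0,0],[0,0,0,0]]
  ]
}}

```text
time: 38.52
tool_pos: [0.6268, -0.113, 0.3997]
tcp_rot: [-0.004, 0.707, 0.707, -0.002]
wrist_force: [0.1, 0.5, 5.5]
width: 0.0144
grasp_force: 59.3
```

{"api": "send_rows", "payload": {
  "moves": [
    [[0,0,0,0],[0,0,0,0],[0,0,0,0],[0,0,0,0],[0,0,0,0]]
  ],
  "jaw": -0.2
}}

```text
time: 38.93
tool_pos: [0.6266, -0.1128, 0.3989]
tcp_rot: [-0.005, 0.707, 0.707, -0.003]
wrist_force: [-0.9, -0.6, 0.5]
width: 0.034
grasp_force: 0.0
```

{"api": "send_rows", "payload": {
  "moves": [
    [[0,0,-5,0],[0,0,-15,0],[0,0,-20,0],[0,0,-20,0],[0,0,0,0]]
  ]
}}

```text
time: 39.35
tool_pos: [0.6277, -0.1138, 0.4633]
tcp_rot: [-0.003, 0.707, 0.707, -0.001]
wrist_force: [0.1, -1.0, 0.8]
width: 0.0342
grasp_force: 0.0
```

{"api": "send_rows", "payload": {
  "moves": [
    [[20,-15,0,0],[30,-15,0,0],[30,-15,0,0],[30,-15,0,0],[30,-15,0,0]]
  ]
}}

```text
time: 39.77
tool_pos: [0.5516, 0.0281, 0.46]
tcp_rot: [-0.005, 0.707, 0.707, -0.003]
wrist_force: [0.5, 0.1, 0.8]
width: 0.0343
grasp_force: 0.0
```

{"api": "send_rows", "payload": {
  "moves": [
    [[30,-15,0,0],[30,0,0,0],[30,0,0,0],[20,0,0,0],[0,0,0,0]]
  ]
}}

```text
time: 40.18
tool_pos: [0.5369, 0.1427, 0.4604]
tcp_rot: [-0.005, 0.705, 0.709, -0.003]
wrist_force: [0.1, -0.0, 0.2]
width: 0.0342
grasp_force: 0.0
```

```bash
python3 -c "
from h import *
plan([.5,0,.4])
for n in('side','top'):
    c=shot(n)
    for q,p,yaw in(('cover',(.6252,-.112,.212),0),('funnel',(.6252,-.112,.138),0),('head',(.6253,-.1112,.13),0),('stopper',(.4761,.2836,.034),np.radians(-49.3))):
        H=near(c,q,(p[0],p[1],p[2]+.02),30)
        if H is None: print(n,q,None); continue
        r=fit([(c,H)],q,p[:2],p[2],yaw); print(n,q,np.round(r[0],4),round(r[1],2),H.sum())
"
```

```text
pos [0.5369 0.1427 0.4604] yang 0.38 delta tool mm [-142.7  -37.3   60.4] twist None rowsmin 3.82140564117796 tilt [-0.0105  0.0029 -0.9999] q7 -0.1 w 0.0342 f [ 0.1 -0.   0.2] t 40.18
side cover [ 0.6244 -0.1132] 0.09 280
side funnel [ 0.6247 -0.1126] 0.78 357
side head None
side stopper None
top cover [ 0.6248 -0.1137] 0.12 281
top funnel [ 0.6053 -0.1086] 2.07 124
top head None
top stopper None
```

The cover fits its home height in both views (residuals about 0.1), so the stack is complete. Handing in.

```bash
python3 -c "
from h import *
print(job.job_done())"
```

```text
the job is handed in; nothing more can be done
None
```

The job is handed in at about 40 s: the stopper was broken free and set upright in the Petri dish, then head, funnel and cover were each seated and released on the flask; the last check confirmed the cover but no longer found the stopper or head in view, both last seen upright when set down.

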